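# Lock the keyhole plate on the sloping carving stand

## Task

Take the steel keyhole plate by its wooden handle and press the round end of its keyhole over the stud head on the sloping stand, so that the plate lies flat on the bed; then slide it down the slope until it is locked fully home under the stud head, and let go. Feel for the stud and push gently, about 10 N is plenty: ramming the plate against the stud or the stand spoils the job; leave the other things where they stand.

Things in the scene. Friction and masses are not known exactly. Their poses are not given: they have to be found in the camera images.
- plate_grip (a point): Centre of the handle bar of the loose steel keyhole plate, which lies flat on the table, 120 (x) x 84 (y) x 6 mm, 0.26 to 0.45 kg. The handle is a dark wooden arch: bar along y, 64 mm long between 10 mm posts, 14 mm thick in x, 18 mm high, its centre 44 mm above the plate's underside, over the plate's centre. Pinch it across x. z points up out of the plate, x from the round end to the slot.
- round_end (a point): Centre of the keyhole's round end at the plate's underside: 27 mm hole, at x = -15 mm from the handle bar. From it a slot 13 mm wide runs towards +x, under the arch. Axes as the plate's.
- slot_end (a point): Where the stud's axis is when the plate is fully home and the neck meets the slot's end: plate's underside, x = +14 mm from the bar (29 mm from the round end). On the plate's top, beside the slot, two ramps rise 4 mm from x = +3 to +19 mm from the bar, then stay level to +25 mm; they lift the stud head.
- bed: Bed of the fixed wooden stand: a board 196 mm long (x, up the slope) and 134 mm wide (y), sloping 14 degrees, low side to the robot, on cork that gives 1 mm per 5 N, down and along. Origin at the centre of its upper face; z points square out of the face. The plate goes on with its x along this x (round end down the slope). Lying flat, the bar's centre is 44 mm above the face; resting on the stud head it is 12 mm higher.
- groove_mid (a point): Middle of the 14 mm groove along the bed's centre line, in the face. In it stands a steel stud, square to the face, at y = 0 but clamped anywhere from 15 mm below to 15 mm above this point along the bed's x: not measured, to be seen or felt for. Neck 10 mm in diameter, bevelled head 22 mm, its underside 7 and its top 12 mm above the face.
- stud (a joint): How far the stud is drawn out of the bed (m): 0 at rest, at most 0.006. A spring pulls it back with 1.5 N plus 0.5 N per mm. The plate's ramps draw it out 3 mm in the last 16 mm of the slide, fully in the last 4 mm; this takes about 3 to 9 N along the slope. Then the slot's end is a hard stop. Friction keeps it locked.
- by_spool_mid (a point): Bystander: wooden spool of red thread, 38 mm across, 50 high; point on its axis about half-way up.
- by_hand_block_d_mid (a point): Bystander: black hand printing block with a round knob, 60x62 mm, 83 high; point on its axis about half-way up.
- by_hand_block_a_mid (a point): Bystander: black hand printing block with a ridge grip, 57x87 mm, 55 high; point on its axis about half-way up.
- by_rusty_tin_b_mid (a point): Bystander: small open brown tin, 54 mm across, 55 high; point on its axis about half-way up.
There are look-alikes about, which are no part of the job. Of the things like the part that bears plate_grip, leave any that is pink or red; of the rest the larger one is meant.

How it is judged:
By the outcome, as a careful person would: the job done as asked, in the order asked, and still so for the second after the job is handed in, with the robot touching nothing.
It also fails if it takes over 51 s, if anything falls off the work surface, if the arm or the gripper's body presses on something with over 40 N, if the wrist force passes 120 N, or if a joint passes its speed limit or range.

## Robot

A 7-joint arm with a two-finger parallel gripper is mounted at the origin on a cart in front of the work surface, level with it; the furniture and walls round the work are solid. World frame = base frame: x ahead of the robot, y to its left, z up, the work surface at z = 0. Lengths are in m, angles in rad, forces in N, time in s.
With the tool pointing down it reaches from about 0.4 to 0.75 m from the base axis. Payload 19.5 kg.
Tool frame: the origin (TCP) lies midway between the tips of the shut fingers; the grasp point (between the pads) lies 19 mm behind it; z points along the fingers, y is the line along which they close (so a half turn about z gives the same grasp; the last joint's range is limited). The gripper opens to 85 mm and grips with 20 to 120 N. Pads are 22 mm wide; open, the fingers measure 114 mm over their backs; the gripper's body (76 mm by 85 mm) begins 54 mm behind the grasp point. The pads swing forward as they close: fully open they stand 13 mm farther back than shut.
Start: joints at [-1.191, 0.707, -0.028, 1.485, 0.022, 0.951, -0.075], TCP at [0.235, 0.525, 0.231] pointing down, gripper open.
Joint ranges: [-2.71, 2.71], [-0.32, 2.16], [-1.57, 1.52], [0, 2.45], [-1.46, 4.6], [0, 2.02], [-2.83, 2.83]. Speed limits (rad/s): [1.89, 1.89, 2.57, 2.57, 3.01, 3.01, 3.01].

## Interface

Orientations are given as a 3x3 rotation matrix whose columns are the frame's x, y, z axes.
In Python, from workcell import get_obs, capture, camera_model, hand_in gives the robot as it stands. The module is installed in compiled form; this text tells all that it offers.
- The arm moves only by the tool move_arm, never from a script. Its argument "commands" is a list of rows, each a list of 6 numbers: the shift along the world's x, y, z in cm, then the turn, a rotation vector about the world's x, y, z in rad. In form: [[x, y, z, rx, ry, rz], ...]. A call has 1 to 12 rows; each row is the pose to reach, as a shift and turn from the pose commanded when the call began; what a row does not reach only later rows make up. A row lasts 1/12 s, in which the tool goes at most 41.7 mm and 7.16 degrees, less where a joint would pass 70% of its speed; a pose out of reach is approached as far as the arm can. A call with a gripper value outside its range is refused whole. "fingers" is the opening, from 0 (shut) to 1 (fully open), set as the call begins (left out, the last holds). The fingers move at their own pace and stop on an object; the grip force is fixed at half the most. Time passes only in rows, so rows that repeat a pose let the fingers close. It gives the time, the measured TCP pose, the force, the opening and the grip force at its end, in the units of the state.
- get_obs(): the state, without advancing time (a new reading comes with each control period).
- capture(name): name is "scene" or "top"; returns (picture, depth): 420x560x3 uint8, blue, green, red; 420x560 float32, m along the optical axis (not along the pixel's ray), 0 where there is no reading.
- camera_model(name): a dict with "camera_matrix" (3x3 intrinsics, pixels), "dist_coeffs" ([k1, k2, p1, p2, k3] as OpenCV has them; the pictures are not rectified), "R" (3x3) and "t" (3): a world point X has camera coordinates R X + t. Camera axes: x right, y down, z forward; pixel columns grow to the right and rows downward; lengths in m; the calibration is good to about 2 mm. A picture is of the moment at which its call begins. camera_model takes no time and is no camera call.
- hand_in(): hands the job in; it is judged then, once.
The state is a dict: "time": time; "joints": joint angles; "dq": joint speeds; "tau": joint torques, N m; "tool_pos": TCP position; "tool_rot": TCP orientation; "force": force on the tool from outside, world axes, zero at the start; "moment": the same for the moment, N m; "gripper_width": finger opening in m; "grip_force": force on a finger pad.
Only numpy, scipy, OpenCV 4.12 (cv2) and the standard library are available. Lean on these libraries where they do the work, as an engineer would, in place of code of your own. Each camera call takes 0.05 s, during which the arm holds its last target. There are 200 camera calls.

## Working session

There is one attempt and no reset: what is moved stays moved. The work goes in short steps, Python scripts to look and compute and a tool call to move; the robot and the scene stay as the last step left them, time stands still between calls to the robot, and variables do not carry over. Pictures are saved under pics/ and viewed, at most 10 in all, crops included, and the job is handed in when it is done.

Besides the shell and the picture viewer there is one more tool, called after "Request:" in YAML: its name, and indented under it one key for each argument. move_arm: Moves the arm, as the interface text tells. Its arguments: {"type":"object","properties":{"commands":{"type":"array"},"fingers":{"type":"number"}},"required":["commands"]}

```bash
mkdir -p pics; cat > h.py <<'E'
import numpy as np, cv2
from workcell import get_obs, capture, camera_model, hand_in
def cloud(name):
    im,d=capture(name); m=camera_model(name)
    K=np.array(m["camera_matrix"]);D=np.array(m["dist_coeffs"],float)
    v,u=np.mgrid[:420,:560]
    p=cv2.undistortPoints(np.stack([u,v],-1).reshape(-1,1,2).astype(float),K,D).reshape(420,560,2)
    c=np.dstack([p*d[...,None],d])
    W=(c-np.array(m["t"]).ravel())@np.array(m["R"])
    W[d==0]=np.nan
    return im,W
E
python3 - <<'E'
from h import *
for n in("scene","top"):
    im,W=cloud(n); cv2.imwrite(f"pics/{n}.png",im); np.save(n+".npy",W)
    m=camera_model(n); print(n,-np.array(m["R"]).T@np.array(m["t"]).ravel())
o=get_obs();print(o["tool_rot"],o["time"],o["gripper_width"])
E
```

```text
scene [-0.34840018 -0.53086972  0.92933867]
top [ 0.2605005  -0.02966765  1.68029167]
[[-9.12361590e-01  4.09385131e-01 -3.78613881e-04]
 [ 4.09385306e-01  9.12361159e-01 -8.86793145e-04]
 [-1.76073284e-05 -9.64074964e-04 -9.99999535e-01]] 0.1 0.08546536582337126
```

View pics/scene.png

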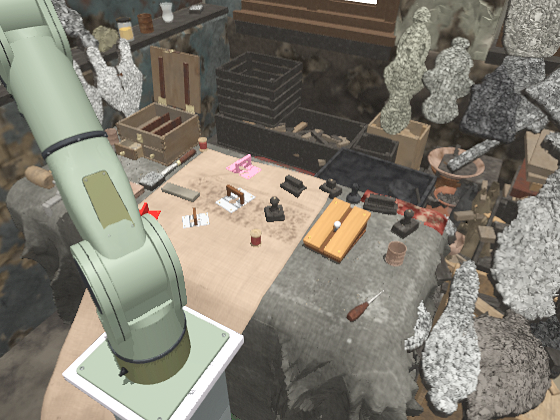

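View pics/top.png

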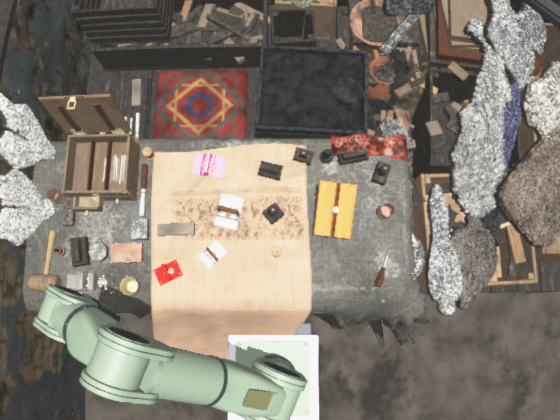

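The top view shows the larger white plate at about (229,212), a smaller look-alike at (213,254), and pink and red ones at (209,164) and (168,271). The orange stand is at (335,210), with the stud at about (336,210). Next I'll measure the plate and the bed.

```bash
python3 - <<'E'
from h import *
im=cv2.imread("pics/top.png");W=np.load("top.npy")
a=cv2.resize(im[185:240,200:260],None,fx=6.6,fy=6.6,interpolation=cv2.INTER_CUBIC)
b=cv2.resize(im[175:245,305:365],None,fx=6.6,fy=6.6,interpolation=cv2.INTER_CUBIC)
c=np.zeros((470,800,3),np.uint8);c[:a.shape[0],:396]=a[:,:396];c[:462,400:796]=b[:,:396]
cv2.imwrite("pics/crop.png",c)
def fit(mask,n):
    P=W[mask];P=P[np.isfinite(P).all(1)];r=cv2.minAreaRect(P[:,:2].astype(np.float32)*1000);print(n,len(P),P.mean(0),P[:,2].min(),P[:,2].max(),r);return P
v,u=np.mgrid[:420,:560]
box=(u>205)&(u<250)&(v>190)&(v<235)
hsv=cv2.cvtColor(im,cv2.COLOR_BGR2HSV)
Z=W[...,2]
fit(box&(hsv[...,1]<40)&(hsv[...,2]>170),"plate")
fit(box&(Z>0.03),"handle")
box=(u>308)&(u<362)&(v>175)&(v<245)
m=box&(hsv[...,1]>120)&(hsv[...,2]>150)
P=fit(m,"bed")
# plane
A=np.c_[P[:,:2],np.ones(len(P))]
for i in range(6):
    c=np.linalg.lstsq(A,P[:,2],rcond=None)[0];r=P[:,2]-A@c;k=abs(r)<max(.003,1.5*r.std());P,A=P[k],A[k]
n=np.array([-c[0],-c[1],1]);n/=np.linalg.norm(n);print("plane",c,n,np.degrees(np.arccos(n[2])),np.degrees(np.arctan2(-n[1],-n[0])),len(P),r[k].std())
r=cv2.minAreaRect(P[:,:2].astype(np.float32)*1000);print(r,P[:,2].min(),P[:,2].max())
h=(W@n-c[2]*n[2])
s=box&(h>0.007)&(h<.03)&(v>195)&(v<225);print("stud px",np.argwhere(s).tolist(),W[s],h[s])
E
```

```text
plate 634 [0.59976251 0.16422288 0.00649068] -0.005080675795714178 0.06215072357777365 ((601.0665893554688, 165.86123657226562), (89.90904235839844, 127.89778137207031), 76.4637222290039)
handle 102 [0.59587268 0.16288079 0.05099405] 0.0307014145974649 0.06215072357777365 ((597.4763793945312, 163.42213439941406), (79.83013916015625, 15.40166187286377), 77.29086303710938)
bed 1371 [ 0.59650733 -0.22437838  0.05440487] -0.011609019330499078 0.0847471522312118 ((607.6968994140625, -223.31838989257812), (134.70272827148438, 216.25485229492188), 83.12854766845703)
plane [ 0.23703094 -0.02902444 -0.09189373] [-0.23054844  0.02823066  0.97265125] 13.430778291397571 -6.981116194306632 702 0.0016423704328117968
((594.9834594726562, -221.5640411376953), (133.9217987060547, 190.48031616210938), 83.32776641845703) 0.030751189176781178 0.07981930133694132
stud px [[196, 321], [196, 333], [197, 331], [197, 333], [198, 344], [199, 331], [199, 348], [200, 318], [200, 350], [201, 329], [202, 324], [202, 332], [202, 349], [202, 351], [203, 342], [205, 317], [205, 323], [205, 346], [206, 318], [206, 32
[... 3910 characters left out ...]
 0.00905129 0.00991627 0.0090756
 0.00751622 0.00747701 0.00779113 0.01355102 0.00718415 0.009034
 0.00782992 0.00780773 0.01215636 0.01870058 0.01806353 0.01095905
 0.00844917 0.0088213  0.01332306 0.01491274 0.01464457 0.01674141
 0.00855072 0.00970058 0.00752543 0.00780763 0.00904188 0.0109594
 0.01196558 0.0132856  0.01399533 0.00820701 0.00728822 0.00791731
 0.02324208 0.01777747 0.01206895 0.01244582 0.00745645 0.01035094
 0.01043302 0.01226158 0.01442714 0.01152565 0.00922643 0.01417248
 0.00923109 0.01095683 0.00903648 0.00746775 0.00705391 0.00886485
 0.00881151 0.00868967 0.00751932 0.00756952 0.00701445 0.00963555
 0.00821628 0.00743443 0.00749835 0.00712401 0.00968494 0.00816498]
```

View pics/crop.png

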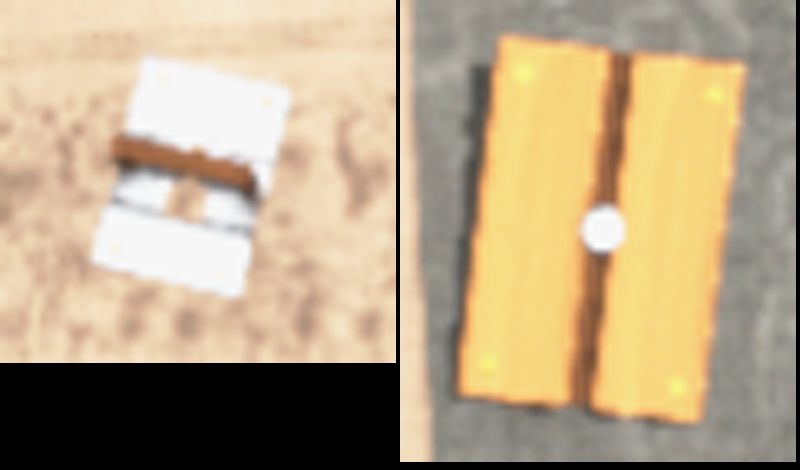

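The crop shows the plate's bar and a hole on the robot's side of it (about (185,200)). The stand has its stud near (604,229) in the crop. I'll check the keyhole's direction in the scene view.

```bash
python3 - <<'E'
from h import *
ims=[capture("scene")[0].astype(float) for _ in range(4)]
im=np.mean(ims,0).astype(np.uint8)
a=cv2.resize(im[180:215,210:258],None,fx=8.2,fy=8.2,interpolation=cv2.INTER_CUBIC)
b=cv2.resize(im[195:265,302:374],None,fx=5.5,fy=5.5,interpolation=cv2.INTER_CUBIC)
c=np.zeros((400,800,3),np.uint8);c[:a.shape[0],:a.shape[1]]=a;c[:b.shape[0],400:400+b.shape[1]]=b
cv2.imwrite("pics/crop2.png",c)
# averaged top fits
S=[cloud("top") for _ in range(8)]
im=S[0][0]; W=np.nanmedian([s[1] for s in S],0); np.save("top.npy",W)
m=camera_model("top");C=-np.array(m["R"]).T@np.array(m["t"]).ravel()
K=np.array(m["camera_matrix"]);D=np.array(m["dist_coeffs"],float);R=np.array(m["R"])
def ray(u,v):
    p=cv2.undistortPoints(np.array([[[u,v]]],float),K,D).ravel();return R.T@np.r_[p,1]
def atz(u,v,z): d=ray(u,v);return C+d*(z-C[2])/d[2]
hsv=cv2.cvtColor(im,cv2.COLOR_BGR2HSV);v,u=np.mgrid[:420,:560]
# plate silhouette corners at z=6mm
pl=((hsv[...,1]<45)&(hsv[...,2]>165)&(u>205)&(u<250)&(v>190)&(v<235))
q=np.argwhere(pl)[:,::-1].astype(np.float32)
bx=cv2.boxPoints(cv2.minAreaRect(q));X=np.array([atz(a,b,.006) for a,b in bx]);print("plate corners",X,X.mean(0))
e=[X[1]-X[0],X[2]-X[1]];print([ (np.linalg.norm(k),np.degrees(np.arctan2(k[1],k[0]))) for k in e])
# bed: plane with known tilt 14deg, yaw; fit z
st=(hsv[...,1]>120)&(hsv[...,2]>150)&(u>308)&(u<362)&(v>175)&(v<245)
q=np.argwhere(st)[:,::-1].astype(np.float32);bx=cv2.boxPoints(cv2.minAreaRect(q));print("bed px",bx)
P=W[cv2.erode(st.astype(np.uint8),np.ones((5,5)))>0]
A=np.c_[P[:,:2],np.ones(len(P))]
for i in range(8):
    c=np.linalg.lstsq(A,P[:,2],rcond=None)[0];r=P[:,2]-A@c;k=abs(r)<.003 if i>2 else abs(r)<.01;P,A=P[k],A[k]
n=np.array([-c[0],-c[1],1]);n/=np.linalg.norm(n);print("plane",c,np.degrees(np.arccos(n[2])),np.degrees(np.arctan2(-n[1],-n[0])),len(P))
def onpl(u,v,h=0):
    d=ray(u,v);o=c[2]*n[2]+h;return C+d*(o-n@C)/(n@d)
X=np.array([onpl(a,b) for a,b in bx]);print(X,X.mean(0))
e=[X[1]-X[0],X[2]-X[1]];print([ (np.linalg.norm(k),np.degrees(np.arctan2(k[1],k[0]))) for k in e])
w=(hsv[...,1]<60)&(hsv[...,2]>180)&(u>325)&(u<345)&(v>200)&(v<220)
y,x=np.argwhere(w).mean(0);print("stud px",x,y,w.sum(),onpl(x,y,.011))
E
```

```text
plate corners [[0.54903334 0.22318525 0.006     ]
 [0.67858292 0.19332348 0.006     ]
 [0.65532651 0.10646943 0.006     ]
 [0.52661574 0.13738266 0.006     ]] [0.60238963 0.1650902  0.006     ]
[(np.float64(0.13294668142211208), np.float64(-12.980218359983356)), (np.float64(0.0899137709085158), np.float64(-104.9901192863197))]
bed px [[312.7231  234.21538]
 [319.49234 180.06154]
 [356.41544 184.67693]
 [349.6462  238.83076]]
plane [ 0.24641293 -0.03415269 -0.09854618] 13.969811778350556 -7.890890611681532 181
[[ 0.50927746 -0.14344055  0.03184525]
 [ 0.69836963 -0.16665448  0.07923282]
 [ 0.68181281 -0.29929332  0.07968298]
 [ 0.49246293 -0.2768516   0.03225827]] [ 0.59548071 -0.22155999  0.05575483]
[(np.float64(0.19631688201820338), np.float64(-6.998905713784877)), (np.float64(0.13366896927842958), np.float64(-97.11521792951125))]
stud px 335.28205128205127 209.12820512820514 39 [ 0.59461883 -0.22269325  0.06691642]
```

View pics/crop2.png

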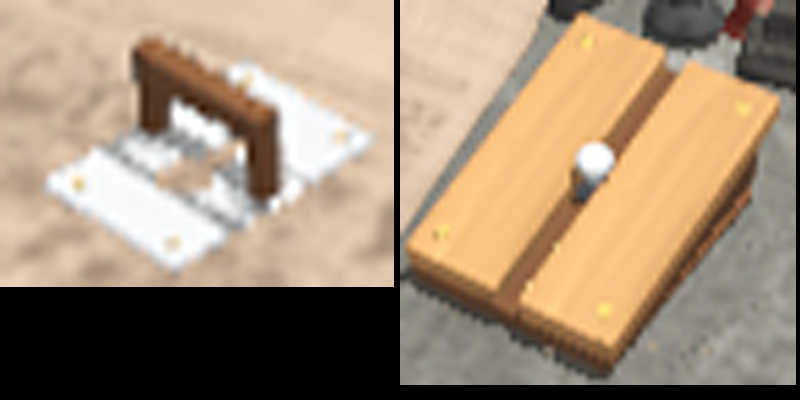

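The keyhole's wide end is on the robot's side of the arch, at about (185,185) in the left crop. The plate's +x therefore has a yaw of about -13.7°, with its centre at (0.602, 0.165). The bed's yaw is -7°, its tilt is 14°, and the stud is at about (0.595, -0.223). I'll move above the handle.

Request:
move_arm:
  commands:
    - [36.7,-36,-10,0,0,-1.388]
    - [36.7,-36,-10,0,0,-1.388]
    - [36.7,-36,-10,0,0,-1.388]
    - [36.7,-36,-10,0,0,-1.388]
    - [36.7,-36,-10,0,0,-1.388]
    - [36.7,-36,-10,0,0,-1.388]
    - [36.7,-36,-10,0,0,-1.388]
    - [36.7,-36,-10,0,0,-1.388]
    - [36.7,-36,-10,0,0,-1.388]
    - [36.7,-36,-10,0,0,-1.388]
    - [36.7,-36,-10,0,0,-1.388]
    - [36.7,-36,-10,0,0,-1.388]
  fingers: 1

```text
time: 1.7
tool_pos: [0.5869, 0.1795, 0.1354]
tool_rot: [[0.244, 0.97, -0.0], [0.97, -0.244, 0.0], [0.0, -0.0, -1.0]]
force: [0.4, 1.4, -1.0]
gripper_width: 0.085
grip_force: 0.0
```

Request:
move_arm:
  commands:
    - [0,0,0,0,0,0]
    - [0,0,0,0,0,0]
    - [0,0,0,0,0,0]

```text
time: 1.95
tool_pos: [0.5855, 0.1813, 0.1357]
tool_rot: [[0.236, 0.972, -0.001], [0.972, -0.236, 0.001], [0.0, -0.001, -1.0]]
force: [0.4, 1.2, 0.6]
gripper_width: 0.0856
grip_force: 0.0
```

```bash
python3 - <<'E'
from h import *
o=get_obs();print(o["tool_pos"],o["joints"])
im=capture("scene")[0]
cv2.imwrite("pics/s3.png",cv2.resize(im[130:250,170:330],None,fx=5,fy=5,interpolation=cv2.INTER_CUBIC))
E
```

```text
[0.58547651 0.18131261 0.13566496] [-0.47348928  0.89940898  0.26219215  1.45357114 -0.28060303  0.82595228
 -0.35363421]
```

View pics/s3.png

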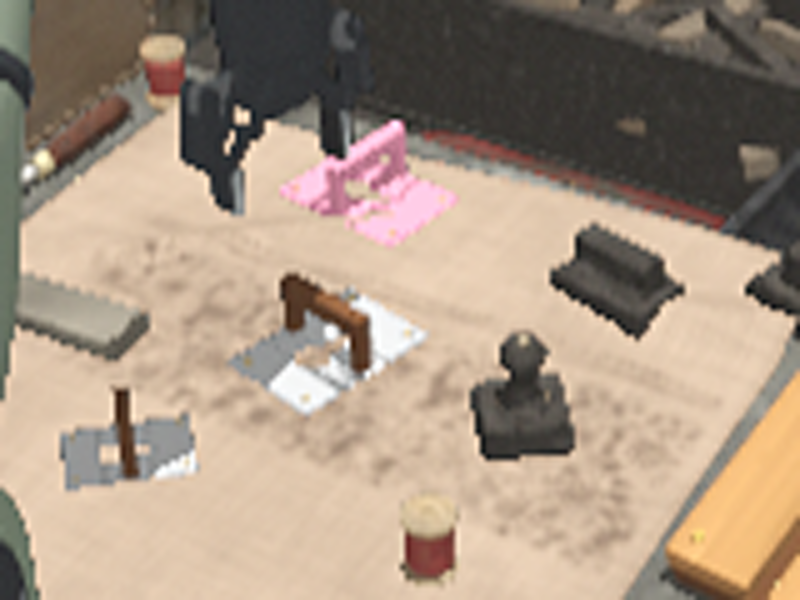

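The gripper is above the plate, which is at (325,340) in this crop and undisturbed. Now I'll descend and grip.

Request:
move_arm:
  commands:
    - [1.55,-1.7,-1,0,0,0]
    - [1.55,-1.7,-3,0,0,0]
    - [1.55,-1.7,-5,0,0,0]
    - [1.55,-1.7,-7,0,0,0]
    - [1.55,-1.7,-9,0,0,0]
    - [1.55,-1.7,-10.4,0,0,0]
    - [1.55,-1.7,-11,0,0,0]
    - [1.55,-1.7,-11,0,0,0]

```text
time: 2.67
tool_pos: [0.6006, 0.1644, 0.0251]
tool_rot: [[0.236, 0.972, -0.001], [0.972, -0.236, -0.0], [-0.0, -0.001, -1.0]]
force: [0.4, 0.3, -0.1]
gripper_width: 0.0855
grip_force: 0.0
```

Request:
move_arm:
  commands:
    - [0,0,0,0,0,0]
    - [0,0,0,0,0,0]
    - [0,0,0,0,0,0]
    - [0,0,0,0,0,0]
    - [0,0,0,0,0,0]
    - [0,0,0,0,0,0]
    - [0,0,0,0,0,0]
    - [0,0,0,0,0,0]
  fingers: 0

```text
time: 3.33
tool_pos: [0.6013, 0.164, 0.0262]
tool_rot: [[0.237, 0.972, 0.0], [0.972, -0.237, 0.0], [0.0, 0.0, -1.0]]
force: [-2.4, 0.2, 5.7]
gripper_width: 0.0129
grip_force: 59.9
```

Gripped: the opening is 13 mm and the bar is 14 mm. I'll lift and check how the plate sits in the hand.

Request:
move_arm:
  commands:
    - [0,0,1,0,0,0]
    - [0,0,3,0,0,0]
    - [0,0,6,0,0,0]
    - [0,0,9,0,0,0]
    - [0,0,12,0,0,0]
    - [0,0,14,0,0,0]
    - [0,0,14,0,0,0]
    - [0,0,14,0,0,0]
    - [0,0,14,0,0,0]

```text
time: 4.08
tool_pos: [0.6007, 0.1638, 0.165]
tool_rot: [[0.237, 0.972, -0.002], [0.972, -0.237, -0.0], [-0.001, -0.001, -1.0]]
force: [-0.2, -0.4, -3.9]
gripper_width: 0.0131
grip_force: 59.0
```

```bash
cat > pl.py <<'E'
from h import *
import sys
o=get_obs();T=np.array(o["tool_pos"]);R=np.array(o["tool_rot"])
print(T,o["force"],o["moment"],o["gripper_width"])
im,W=cloud("scene");cv2.imwrite("pics/tmp.png",im)
# plate frame: x=tool y, y=tool x? z=-tool z ; coordinates rel to bar centre (19 mm behind TCP)
ax=R[:,1];az=-R[:,2];ay=np.cross(az,ax)
B=T-0.019*R[:,2]
L=(W-B)@np.c_[ax,ay,az]
hsv=cv2.cvtColor(im,cv2.COLOR_BGR2HSV)
m=(np.abs(L[...,0])<.08)&(np.abs(L[...,1])<.07)&(L[...,2]<-.02)&(L[...,2]>-.06)
P=L[m];print(len(P),P.min(0),P.max(0))
A=np.c_[P[:,:2],np.ones(len(P))]
for i in range(5):
    c=np.linalg.lstsq(A,P[:,2],rcond=None)[0];r=P[:,2]-A@c;k=abs(r)<.006;P,A=P[k],A[k]
print("plane",c,np.degrees(c[:2]),len(P))
rc=cv2.minAreaRect(P[:,:2].astype(np.float32)*1000);print(rc)
y,x=np.argwhere(m).mean(0).astype(int)
cv2.imwrite(sys.argv[1],cv2.resize(im[max(0,y-40):y+40,max(0,x-50):x+50],None,fx=7,fy=7,interpolation=cv2.INTER_CUBIC))
E
python3 pl.py pics/held.png
```

```text
[0.60071279 0.16383791 0.16498443] [-0.17430629 -0.36803837 -3.91199997] [-0.01935509 -0.04188486 -0.00655351] 0.013055105623995308
451 [-0.06322369 -0.04601377 -0.0480747 ] [ 0.06291595  0.04205989 -0.02011574]
plane [ 0.00049759  0.00663744 -0.03984344] [0.02850995 0.38029726] 420
((0.026947021484375, -2.4003562927246094), (88.09321594238281, 125.81523132324219), 89.52754974365234)
```

View pics/held.png

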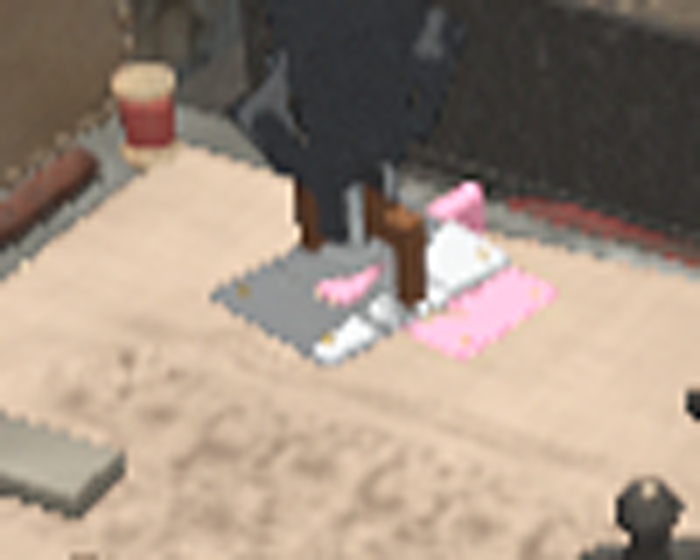

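The plate hangs level, with its centre about 2 mm towards -y from the bar grip. I'll cross-check the stud with the scene camera and compute the approach.

```bash
cat > tgt.py <<'E'
from h import *
from scipy.spatial.transform import Rotation as Ro
BX=np.array([.9631,-.1183,.2419]);BZ=np.array([-.2401,.0295,.9703]);BY=np.cross(BZ,BX)
B0=np.array([.5955,-.2216,.0558])
def bed(T,R): # bar centre in bed mm
    b=np.array(T)-.019*np.array(R)[:,2]-B0; return 1000*np.array([b@BX,b@BY,b@BZ])
def goto(x,y,z): # mm bed coords of bar centre
    o=get_obs();Rt=np.c_[BY,BX,-BZ];R=np.array(o["tool_rot"])
    T=B0+(x*BX+y*BY+z*BZ)/1000+.019*Rt[:,2]
    rv=Ro.from_matrix(Rt@R.T).as_rotvec()
    print("T",T.round(4),"shift cm",(100*(T-o["tool_pos"])).round(2),"rv",rv.round(3))
E
python3 - <<'E'
from tgt import *
im=cv2.imread("pics/scene.png");m=camera_model("scene");R=np.array(m["R"]);t=np.array(m["t"]).ravel();C=-R.T@t
K=np.array(m["camera_matrix"]);D=np.array(m["dist_coeffs"],float)
hsv=cv2.cvtColor(im,cv2.COLOR_BGR2HSV);v,u=np.mgrid[:420,:560]
w=(hsv[...,1]<60)&(hsv[...,2]>190)&(u>325)&(u<350)&(v>215)&(v<235)
y,x=np.argwhere(w).mean(0)
def onb(u,v,h):
    p=cv2.undistortPoints(np.array([[[u,v]]],float),K,D).ravel();d=R.T@np.r_[p,1]
    o=B0+h*BZ;X=C+d*(BZ@(o-C))/(BZ@d);return 1000*np.array([(X-B0)@BX,(X-B0)@BY])
print("stud",x,y,w.sum(),onb(x,y,.0115))
st=((hsv[...,0]>8)&(hsv[...,0]<25)&(hsv[...,1]>90)&(hsv[...,2]>185)&(u>302)&(u<374)&(v>195)&(v<262)).astype(np.uint8)
q=np.argwhere(st)[:,::-1];L=np.array([onb(a,b,0) for a,b in q]);print(len(q),L.min(0),L.max(0))
print(np.percentile(L,[1,99],axis=0))
goto(14,1.5,110)
E
```

```text
stud 337.06060606060606 223.33333333333334 33 [-2.42288025 -4.30890009]
1943 [-100.81480631  -71.26590883] [95.6558834  62.87009274]
[[-99.26989864 -70.04347117]
 [ 92.33275009  61.51139207]]
T [ 0.5873 -0.2191  0.1475] shift cm [ -1.33 -38.29  -1.72] rv [-0.043 -0.242  0.116]
```

Both cameras agree on a bar target of about x = 13, y = -1.8 mm in bed coordinates. I'll move over to the stand.

Request:
move_arm:
  commands:
    - [0,-3,0,0,0,0]
    - [-1.47,-38.6,-1.74,-0.043,-0.242,0.116]
    - [-1.47,-38.6,-1.74,-0.043,-0.242,0.116]
    - [-1.47,-38.6,-1.74,-0.043,-0.242,0.116]
    - [-1.47,-38.6,-1.74,-0.043,-0.242,0.116]
    - [-1.47,-38.6,-1.74,-0.043,-0.242,0.116]
    - [-1.47,-38.6,-1.74,-0.043,-0.242,0.116]
    - [-1.47,-38.6,-1.74,-0.043,-0.242,0.116]
    - [-1.47,-38.6,-1.74,-0.043,-0.242,0.116]
    - [-1.47,-38.6,-1.74,-0.043,-0.242,0.116]
    - [-1.47,-38.6,-1.74,-0.043,-0.242,0.116]
    - [-1.47,-38.6,-1.74,-0.043,-0.242,0.116]

```text
time: 5.13
tool_pos: [0.5851, -0.2252, 0.147]
tool_rot: [[0.127, 0.963, 0.239], [0.992, -0.123, -0.03], [0.001, 0.241, -0.971]]
force: [-0.1, 1.7, -4.0]
gripper_width: 0.013
grip_force: 59.5
```

Request:
move_arm:
  commands:
    - [0,0,0,0,0,0]
    - [0,0,0,0,0,0]
    - [0,0,0,0,0,0]

```text
time: 5.38
tool_pos: [0.5868, -0.2207, 0.1481]
tool_rot: [[0.12, 0.963, 0.241], [0.993, -0.117, -0.028], [0.002, 0.243, -0.97]]
force: [-0.1, -0.7, -3.9]
gripper_width: 0.0128
grip_force: 59.5
```

```bash
cat > st.py <<'E'
from tgt import *
import sys
o=get_obs();f=np.array(o["force"])
print("t",o["time"],"bed mm",bed(o["tool_pos"],o["tool_rot"]).round(2),"F bed",[round(f@a,1) for a in(BX,BY,BZ)],np.round(o["moment"],2),o["gripper_width"])
goto(*map(float,sys.argv[1:4]))
E
python3 st.py 13 -1.8 62;  python3 pl.py pics/h2.png
```

```text
t 5.3833 bed mm [ 13.83  -0.17 110.71] F bed [np.float64(-0.9), np.float64(-0.7), np.float64(-3.8)] [0.01 0.47 0.01] 0.012810765519796668
T [ 0.5975 -0.2237  0.1007] shift cm [ 1.07 -0.3  -4.75] rv [-0.002  0.001 -0.002]
[ 0.58679996 -0.2206643   0.14813906] [-0.07340529 -0.71101145 -3.91828002] [0.0146698  0.46839733 0.01363436] 0.012810765519796668
624 [-0.06283729 -0.04422115 -0.04888312] [ 0.06143222  0.04253082 -0.02295631]
plane [ 0.00203147  0.00810528 -0.03967059] [0.11639457 0.46439823] 592
((-0.7522544860839844, -0.8764915466308594), (86.47990417480469, 124.21371459960938), 89.15096282958984)
```

View pics/h2.png

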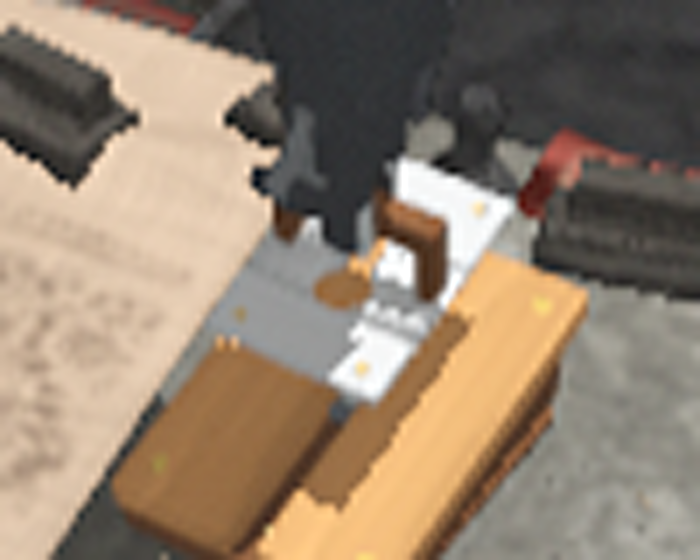

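The plate hovers parallel over the bed, with the round hole at (343,288) in the crop. I'll descend to just above the head.

Request:
move_arm:
  commands:
    - [0.3,-0.3,-1.2,0,0,0]
    - [0.55,-0.35,-2.4,0,0,0]
    - [0.8,-0.37,-3.6,0,0,0]
    - [1.0,-0.37,-4.5,0,0,0]
    - [1.06,-0.37,-4.75,0,0,0]
    - [1.06,-0.37,-4.75,0,0,0]
    - [1.06,-0.37,-4.75,0,0,0]

```text
time: 6.02
tool_pos: [0.5972, -0.2258, 0.1009]
tool_rot: [[0.122, 0.963, 0.241], [0.993, -0.119, -0.029], [0.001, 0.243, -0.97]]
force: [-0.6, 0.0, -3.4]
gripper_width: 0.0129
grip_force: 59.5
```

```bash
python3 st.py 13 -2.5 54
```

```text
t 6.0167 bed mm [13.04 -4.01 62.21] F bed [np.float64(-1.4), np.float64(-0.1), np.float64(-3.1)] [0.04 0.45 0.01] 0.012943400928754628
T [ 0.5993 -0.2246  0.0929] shift cm [ 0.21  0.12 -0.8 ] rv [-0.001  0.001  0.   ]
```

Request:
move_arm:
  commands:
    - [0.05,0.12,-0.15,0,0,0]
    - [0.1,0.12,-0.3,0,0,0]
    - [0.13,0.12,-0.45,0,0,0]
    - [0.15,0.12,-0.55,0,0,0]
    - [0.15,0.12,-0.55,0,0,0]

```text
time: 6.43
tool_pos: [0.5987, -0.2246, 0.0953]
tool_rot: [[0.122, 0.963, 0.241], [0.993, -0.119, -0.028], [0.001, 0.243, -0.97]]
force: [0.3, -0.3, -3.9]
gripper_width: 0.0133
grip_force: 59.5
```

```bash
python3 st.py 13 -2.5 54
```

```text
t 6.4333 bed mm [12.92 -2.59 56.46] F bed [np.float64(-0.6), np.float64(-0.2), np.float64(-3.8)] [0.07 0.5  0.02] 0.013282174157681246
T [ 0.5993 -0.2246  0.0929] shift cm [ 0.07 -0.   -0.24] rv [-0.001  0.001  0.   ]
```

Request:
move_arm:
  commands:
    - [0.02,0,-0.06,0,0,0]
    - [0.03,0,-0.12,0,0,0]
    - [0.04,0,-0.18,0,0,0]
    - [0.06,0,-0.24,0,0,0]
    - [0.06,0,-0.24,0,0,0]

```text
time: 6.85
tool_pos: [0.5993, -0.2246, 0.0929]
tool_rot: [[0.122, 0.963, 0.241], [0.993, -0.119, -0.028], [0.001, 0.243, -0.97]]
force: [1.0, 0.7, -3.6]
gripper_width: 0.0129
grip_force: 59.5
```

```bash
python3 st.py 13 -2.5 52
```

```text
t 6.85 bed mm [12.92 -2.53 53.98] F bed [np.float64(0.1), np.float64(0.8), np.float64(-3.7)] [0.02 0.42 0.04] 0.012935907936275816
T [ 0.5998 -0.2246  0.091 ] shift cm [ 0.05 -0.01 -0.19] rv [-0.001  0.001  0.   ]
```

Request:
move_arm:
  commands:
    - [0.02,0,-0.06,0,0,0]
    - [0.03,0,-0.12,0,0,0]
    - [0.04,0,-0.18,0,0,0]
    - [0.05,0,-0.2,0,0,0]
    - [0.05,0,-0.2,0,0,0]

```text
time: 7.27
tool_pos: [0.5998, -0.2246, 0.091]
tool_rot: [[0.122, 0.963, 0.241], [0.993, -0.119, -0.028], [0.001, 0.243, -0.97]]
force: [0.0, -0.5, -3.6]
gripper_width: 0.0125
grip_force: 59.5
```

```bash
python3 st.py 13 -2.5 50
```

```text
t 7.2667 bed mm [12.95 -2.46 52.01] F bed [np.float64(-0.8), np.float64(-0.4), np.float64(-3.5)] [ 0.06  0.51 -0.02] 0.012527357265346028
T [ 0.6003 -0.2247  0.089 ] shift cm [ 0.05 -0.01 -0.19] rv [-0.001  0.001  0.   ]
```

Still free at 52, which is probably inside the hole. Continuing down.

Request:
move_arm:
  commands:
    - [0.02,0,-0.06,0,0,0]
    - [0.03,0,-0.12,0,0,0]
    - [0.04,0,-0.18,0,0,0]
    - [0.06,0,-0.24,0,0,0]
    - [0.07,0,-0.3,0,0,0]
    - [0.07,0,-0.3,0,0,0]

```text
time: 7.77
tool_pos: [0.6005, -0.2246, 0.0878]
tool_rot: [[0.122, 0.963, 0.241], [0.993, -0.119, -0.028], [0.001, 0.243, -0.97]]
force: [-0.4, 0.5, -2.7]
gripper_width: 0.013
grip_force: 59.5
```

```bash
python3 st.py 13 -2.5 46
```

```text
t 7.7667 bed mm [12.85 -2.38 48.81] F bed [np.float64(-1.1), np.float64(0.5), np.float64(-2.5)] [ 0.05  0.54 -0.02] 0.012950581244756345
T [ 0.6012 -0.2248  0.0851] shift cm [ 0.08 -0.02 -0.27] rv [-0.001  0.001  0.   ]
```

Request:
move_arm:
  commands:
    - [0.01,0,-0.05,0,0,0]
    - [0.02,0,-0.1,0,0,0]
    - [0.03,0,-0.15,0,0,0]
    - [0.03,0,-0.15,0,0,0]

```text
time: 8.1
tool_pos: [0.6007, -0.2246, 0.0864]
tool_rot: [[0.122, 0.963, 0.241], [0.993, -0.119, -0.028], [0.001, 0.243, -0.97]]
force: [0.2, 0.3, -4.2]
gripper_width: 0.0131
grip_force: 59.5
```

```bash
python3 st.py 13 -2.5 46
```

```text
t 8.1 bed mm [12.78 -2.37 47.32] F bed [np.float64(-0.9), np.float64(0.3), np.float64(-4.1)] [ 0.02  0.44 -0.01] 0.013054322042344852
T [ 0.6012 -0.2248  0.0851] shift cm [ 0.05 -0.02 -0.12] rv [-0.001  0.001  0.   ]
```

Request:
move_arm:
  commands:
    - [0.02,0,-0.05,0,0,0]
    - [0.03,0,-0.1,0,0,0]
    - [0.04,0,-0.15,0,0,0]
    - [0.05,0,-0.2,0,0,0]
    - [0.05,0,-0.2,0,0,0]

```text
time: 8.52
tool_pos: [0.6012, -0.2246, 0.0844]
tool_rot: [[0.122, 0.963, 0.241], [0.993, -0.119, -0.028], [0.001, 0.243, -0.97]]
force: [-0.7, 0.3, -3.2]
gripper_width: 0.0129
grip_force: 59.5
```

```bash
python3 st.py 13 -2.5 44
```

```text
t 8.5167 bed mm [12.77 -2.28 45.28] F bed [np.float64(-1.4), np.float64(0.2), np.float64(-2.9)] [ 0.07  0.46 -0.01] 0.012904238669293558
T [ 0.6017 -0.2249  0.0832] shift cm [ 0.05 -0.03 -0.12] rv [-0.001  0.001  0.   ]
```

Request:
move_arm:
  commands:
    - [0.02,0,-0.05,0,0,0]
    - [0.03,0,-0.1,0,0,0]
    - [0.04,0,-0.15,0,0,0]
    - [0.04,0,-0.15,0,0,0]

```text
time: 8.85
tool_pos: [0.6018, -0.2246, 0.083]
tool_rot: [[0.122, 0.963, 0.242], [0.993, -0.119, -0.029], [0.001, 0.243, -0.97]]
force: [-0.5, 0.6, -0.8]
gripper_width: 0.0136
grip_force: 59.9
```

```bash
python3 st.py 13 -2.5 43
```

```text
t 8.85 bed mm [12.95 -2.28 43.85] F bed [np.float64(-0.8), np.float64(0.5), np.float64(-0.7)] [0.06 0.53 0.04] 0.013615524610278049
T [ 0.602  -0.2249  0.0822] shift cm [ 0.02 -0.03 -0.08] rv [-0.001  0.002  0.   ]
```

Contact with the bed at about 43.9 means the plate is flat and the stud is in the hole. I'll press lightly and start sliding, 6 mm first.

Request:
move_arm:
  commands:
    - [0.01,0,-0.04,0,0,0]
    - [0.01,0,-0.04,0,0,0]
    - [-0.09,0.01,-0.065,0,0,0]
    - [-0.18,0.02,-0.09,0,0,0]
    - [-0.28,0.035,-0.11,0,0,0]
    - [-0.38,0.05,-0.135,0,0,0]
    - [-0.47,0.06,-0.16,0,0,0]
    - [-0.57,0.07,-0.185,0,0,0]
    - [-0.57,0.07,-0.185,0,0,0]

```text
time: 9.6
tool_pos: [0.5958, -0.2239, 0.0811]
tool_rot: [[0.122, 0.963, 0.241], [0.993, -0.119, -0.029], [0.001, 0.243, -0.97]]
force: [-0.3, -0.3, 0.2]
gripper_width: 0.0128
grip_force: 60.1
```

```bash
python3 st.py 4 -2.5 43
```

```text
t 9.6 bed mm [ 6.65 -2.3  43.44] F bed [np.float64(-0.2), np.float64(-0.4), np.float64(0.3)] [ 0.05  0.29 -0.02] 0.012781114274979155
T [ 0.5933 -0.2238  0.0801] shift cm [-0.25  0.01 -0.11] rv [-0.001  0.001  0.   ]
```

Request:
move_arm:
  commands:
    - [-0.1,0.01,-0.025,0,0,0]
    - [-0.19,0.02,-0.05,0,0,0]
    - [-0.29,0.035,-0.075,0,0,0]
    - [-0.39,0.05,-0.1,0,0,0]
    - [-0.39,0.05,-0.1,0,0,0]

```text
time: 10.02
tool_pos: [0.5918, -0.2234, 0.0801]
tool_rot: [[0.122, 0.963, 0.241], [0.993, -0.119, -0.029], [0.001, 0.243, -0.97]]
force: [0.3, 0.3, 1.2]
gripper_width: 0.0132
grip_force: 60.2
```

```bash
python3 st.py 0 -2.5 43
```

```text
t 10.0167 bed mm [ 2.55 -2.27 43.39] F bed [np.float64(0.6), np.float64(0.4), np.float64(1.1)] [-0.01  0.25 -0.  ] 0.013150730706230783
T [ 0.5894 -0.2234  0.0791] shift cm [-0.24  0.   -0.1 ] rv [-0.001  0.001  0.   ]
```

Request:
move_arm:
  commands:
    - [-0.1,0.01,-0.025,0,0,0]
    - [-0.19,0.02,-0.05,0,0,0]
    - [-0.29,0.035,-0.075,0,0,0]
    - [-0.39,0.05,-0.1,0,0,0]
    - [-0.39,0.05,-0.1,0,0,0]

```text
time: 10.43
tool_pos: [0.5882, -0.223, 0.0792]
tool_rot: [[0.122, 0.963, 0.242], [0.993, -0.119, -0.029], [0.001, 0.244, -0.97]]
force: [4.2, -0.0, 0.9]
gripper_width: 0.013
grip_force: 60.2
```

```bash
python3 st.py -4 -2.5 43
```

```text
t 10.4333 bed mm [-1.21 -2.27 43.45] F bed [np.float64(4.3), np.float64(0.5), np.float64(-0.1)] [-0.01 -0.23  0.01] 0.013008263785819204
T [ 0.5856 -0.2229  0.0781] shift cm [-0.26  0.01 -0.11] rv [-0.001  0.002  0.   ]
```

Request:
move_arm:
  commands:
    - [-0.07,0.01,-0.02,0,0,0]
    - [-0.14,0.02,-0.035,0,0,0]
    - [-0.21,0.025,-0.05,0,0,0]
    - [-0.29,0.035,-0.075,0,0,0]
    - [-0.29,0.035,-0.075,0,0,0]

```text
time: 10.85
tool_pos: [0.5851, -0.2226, 0.0784]
tool_rot: [[0.122, 0.963, 0.241], [0.993, -0.119, -0.028], [0.001, 0.243, -0.97]]
force: [3.6, -0.5, 2.0]
gripper_width: 0.013
grip_force: 60.2
```

```bash
python3 st.py -8 -2.5 43
```

```text
t 10.85 bed mm [-4.42 -2.23 43.36] F bed [np.float64(4.0), np.float64(-0.1), np.float64(1.1)] [-0.01 -0.29  0.04] 0.012982425000156146
T [ 0.5817 -0.2224  0.0772] shift cm [-0.34  0.01 -0.12] rv [-0.001  0.001  0.   ]
```

Fx is steady at about 4 N, so the ramps are lifting the stud as expected. Continuing.

Request:
move_arm:
  commands:
    - [-0.1,0.01,-0.025,0,0,0]
    - [-0.19,0.02,-0.05,0,0,0]
    - [-0.29,0.035,-0.075,0,0,0]
    - [-0.39,0.05,-0.1,0,0,0]
    - [-0.39,0.05,-0.1,0,0,0]

```text
time: 11.27
tool_pos: [0.5812, -0.2221, 0.0774]
tool_rot: [[0.122, 0.963, 0.241], [0.993, -0.119, -0.029], [0.001, 0.243, -0.97]]
force: [3.8, -0.1, 2.2]
gripper_width: 0.0131
grip_force: 60.2
```

```bash
python3 st.py -12 -2.5 43
```

```text
t 11.2667 bed mm [-8.55 -2.22 43.34] F bed [np.float64(4.2), np.float64(0.4), np.float64(1.2)] [-0.06 -0.46 -0.05] 0.013075228324942406
T [ 0.5779 -0.222   0.0762] shift cm [-0.33  0.01 -0.12] rv [-0.001  0.001  0.   ]
```

Request:
move_arm:
  commands:
    - [-0.05,0.005,-0.012,0,0,0]
    - [-0.1,0.01,-0.025,0,0,0]
    - [-0.15,0.02,-0.04,0,0,0]
    - [-0.2,0.025,-0.05,0,0,0]
    - [-0.25,0.03,-0.063,0,0,0]
    - [-0.29,0.035,-0.075,0,0,0]
    - [-0.29,0.035,-0.075,0,0,0]

```text
time: 11.85
tool_pos: [0.5783, -0.2217, 0.0766]
tool_rot: [[0.122, 0.963, 0.241], [0.993, -0.119, -0.028], [0.001, 0.243, -0.97]]
force: [3.4, -0.5, 2.7]
gripper_width: 0.0133
grip_force: 60.2
```

```bash
python3 st.py -15 -2.5 43
```

```text
t 11.85 bed mm [-11.51  -2.22  43.32] F bed [np.float64(4.0), np.float64(-0.1), np.float64(1.8)] [-0.07 -0.38 -0.03] 0.013324026692742992
T [ 0.575  -0.2216  0.0755] shift cm [-0.33  0.01 -0.12] rv [-0.001  0.001  0.   ]
```

Request:
move_arm:
  commands:
    - [-0.05,0.005,-0.012,0,0,0]
    - [-0.1,0.01,-0.025,0,0,0]
    - [-0.15,0.02,-0.04,0,0,0]
    - [-0.19,0.025,-0.05,0,0,0]
    - [-0.19,0.025,-0.05,0,0,0]

```text
time: 12.27
tool_pos: [0.5765, -0.2215, 0.0761]
tool_rot: [[0.122, 0.963, 0.241], [0.993, -0.119, -0.028], [0.001, 0.243, -0.97]]
force: [4.5, -1.4, 2.5]
gripper_width: 0.0132
grip_force: 60.2
```

```bash
python3 st.py -15 -2.5 43
```

```text
t 12.2667 bed mm [-13.43  -2.2   43.31] F bed [np.float64(5.2), np.float64(-0.8), np.float64(1.3)] [-0.1  -0.46  0.05] 0.013175940172617633
T [ 0.575  -0.2216  0.0755] shift cm [-0.15 -0.01 -0.07] rv [-0.001  0.001  0.   ]
```

Request:
move_arm:
  commands:
    - [-0.05,0.005,-0.012,0,0,0]
    - [-0.1,0.01,-0.025,0,0,0]
    - [-0.1,0.01,-0.025,0,0,0]

```text
time: 12.52
tool_pos: [0.5755, -0.2213, 0.0759]
tool_rot: [[0.122, 0.963, 0.241], [0.993, -0.119, -0.028], [0.001, 0.243, -0.97]]
force: [3.0, -0.4, 2.8]
gripper_width: 0.0131
grip_force: 60.2
```

Request:
move_arm:
  commands:
    - [-0.05,0.005,-0.012,0,0,0]
    - [-0.1,0.01,-0.025,0,0,0]
    - [-0.1,0.01,-0.025,0,0,0]

```text
time: 12.77
tool_pos: [0.5748, -0.2213, 0.0758]
tool_rot: [[0.122, 0.963, 0.242], [0.993, -0.119, -0.029], [0.001, 0.244, -0.97]]
force: [6.4, -1.0, 2.9]
gripper_width: 0.013
grip_force: 60.2
```

```bash
python3 st.py -17 -2.5 43
```

```text
t 12.7667 bed mm [-15.14  -2.22  43.36] F bed [np.float64(7.0), np.float64(-0.2), np.float64(1.2)] [-0.08 -0.93 -0.01] 0.013038592005250189
T [ 0.5731 -0.2214  0.075 ] shift cm [-0.18 -0.01 -0.08] rv [-0.001  0.002  0.   ]
```

Request:
move_arm:
  commands:
    - [-0.03,0.003,-0.008,0,0,0]
    - [-0.05,0.006,-0.012,0,0,0]
    - [-0.05,0.006,-0.012,0,0,0]

```text
time: 13.02
tool_pos: [0.5746, -0.2212, 0.0758]
tool_rot: [[0.122, 0.962, 0.243], [0.993, -0.118, -0.029], [0.001, 0.244, -0.97]]
force: [6.8, 0.2, 3.1]
gripper_width: 0.0137
grip_force: 60.2
```

```bash
python3 st.py -17 -2.5 43
```

```text
t 13.0167 bed mm [-15.39  -2.19  43.42] F bed [np.float64(7.3), np.float64(1.0), np.float64(1.4)] [-0.11 -1.1  -0.02] 0.013684160174213622
T [ 0.5731 -0.2214  0.075 ] shift cm [-0.15 -0.01 -0.08] rv [-0.001  0.003 -0.   ]
```

Request:
move_arm:
  commands:
    - [-0.04,0.005,-0.01,0,0,0]
    - [-0.07,0.008,-0.017,0,0,0]
    - [-0.07,0.008,-0.017,0,0,0]
    - [-0.07,0.008,-0.017,0,0,0]

```text
time: 13.35
tool_pos: [0.5742, -0.2212, 0.0758]
tool_rot: [[0.122, 0.962, 0.243], [0.993, -0.118, -0.029], [0.001, 0.245, -0.97]]
force: [8.6, -1.2, 3.4]
gripper_width: 0.0127
grip_force: 60.2
```

```bash
python3 st.py -17 -2.5 43
```

```text
t 13.35 bed mm [-15.79  -2.24  43.5 ] F bed [np.float64(9.2), np.float64(-0.1), np.float64(1.2)] [-0.1  -1.45 -0.01] 0.01273688185869187
T [ 0.5731 -0.2214  0.075 ] shift cm [-0.11 -0.01 -0.08] rv [-0.001  0.003 -0.   ]
```

The force rises at about 5 N/mm on the cork with no advance, and the place agrees with the measured stud (expected home at -15 to -16), so this is the hard stop. I'll ease the push off and release.

Request:
move_arm:
  commands:
    - [0.05,-0.006,0.015,0,0,0]
    - [0.1,-0.012,0.03,0,0,0]
    - [0.1,-0.012,0.03,0,0,0]

```text
time: 13.6
tool_pos: [0.5748, -0.2213, 0.0758]
tool_rot: [[0.122, 0.963, 0.242], [0.993, -0.119, -0.029], [0.001, 0.244, -0.97]]
force: [7.3, -1.4, 1.5]
gripper_width: 0.0131
grip_force: 60.2
```

```bash
python3 st.py -17 -2.5 43
```

```text
t 13.6 bed mm [-15.2   -2.22  43.42] F bed [np.float64(7.5), np.float64(-0.5), np.float64(-0.4)] [-0.12 -0.95 -0.04] 0.013089937359598267
T [ 0.5731 -0.2214  0.075 ] shift cm [-0.17 -0.01 -0.09] rv [-0.001  0.002  0.   ]
```

Request:
move_arm:
  commands:
    - [0,0,0,0,0,0]
    - [0,0,0,0,0,0]
    - [0,0,0,0,0,0]
    - [0,0,0,0,0,0]
    - [0,0,0,0,0,0]
    - [0,0,0,0,0,0]
  fingers: 0.6

```text
time: 14.1
tool_pos: [0.5742, -0.2212, 0.0756]
tool_rot: [[0.122, 0.963, 0.241], [0.993, -0.119, -0.028], [0.001, 0.243, -0.97]]
force: [0.1, 0.8, 0.1]
gripper_width: 0.0515
grip_force: 0.0
```

Request:
move_arm:
  commands:
    - [-0.5,0.06,2,0,0,0]
    - [-1,0.12,4,0,0,0]
    - [-2,0.24,8,0,0,0]
    - [-3,4,12,0,0,0]
    - [-5,8,14,0,0,0]
    - [-7,12,15,0,0,0]
    - [-9,16,15,0,0,0]
    - [-11,20,15,0,0,0]
    - [-13,24,15,0,0,0]
    - [-14,28,15,0,0,0]
    - [-14,28,15,0,0,0]
    - [-14,28,15,0,0,0]

```text
time: 15.1
tool_pos: [0.433, 0.062, 0.2257]
tool_rot: [[0.119, 0.963, 0.241], [0.993, -0.116, -0.027], [0.002, 0.243, -0.97]]
force: [-0.3, -1.8, -0.5]
gripper_width: 0.0511
grip_force: 0.0
```

```bash
python3 - <<'E'
from tgt import *
im=np.mean([capture("scene")[0].astype(float) for _ in range(4)],0).astype(np.uint8)
tp=np.mean([capture("top")[0].astype(float) for _ in range(4)],0).astype(np.uint8)
a=cv2.resize(im[190:265,300:375],None,fx=5.3,fy=5.3,interpolation=cv2.INTER_CUBIC)
b=cv2.resize(tp[172:247,300:375],None,fx=5.3,fy=5.3,interpolation=cv2.INTER_CUBIC)
cv2.imwrite("pics/end.png",np.hstack([a,b]))
# plate in bed coords (scene depth)
_,W=cloud("top");L=1000*((W-B0)@np.c_[BX,BY,BZ])
m=(abs(L[...,0]+15)<85)&(abs(L[...,1])<65)&(L[...,2]>-8)&(L[...,2]<25)
hsv=cv2.cvtColor(tp,cv2.COLOR_BGR2HSV);m&=(hsv[...,1]<60)&(hsv[...,2]>140)
P=L[m];print(len(P),np.median(P,0),np.percentile(P,[2,98],axis=0))
print(get_obs()["time"],get_obs()["tool_pos"])
E
```

```text
701 [-2.56963371 -1.37352743  5.30926752] [[-73.04382798 -43.85554147  -4.39849823]
 [ 46.53489565  40.67526605  14.74920671]]
15.55 [0.43454083 0.05798271 0.22566261]
```

View pics/end.png

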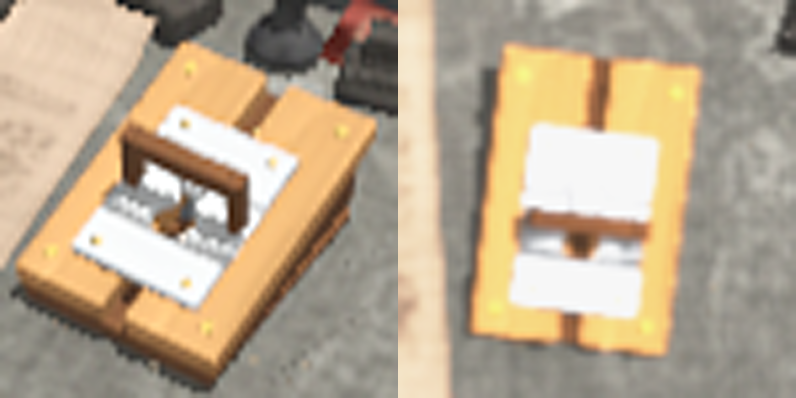

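The plate lies flat and in line with the bed, with the bar at (585,225) and the stud under the arch. Its centre is at about -13 mm and the stud at about +1 mm, which matches the 14 mm home offset. Handing in.

```bash
python3 -c "
from workcell import hand_in
print(hand_in())"
```

```text
the job is handed in; nothing more can be done
None
```

I seated the keyhole plate flat over the stud, slid it down to the hard stop with a push of about 9 N, released it and handed the job in at about 16 s; no verdict came back, but the closing pictures fit fully home to within about 2 mm.

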